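# Nest two lens cells, then show the heavier to the light

### The job

Two lens cells stand on the bench, one on a round foot and one on a square foot; pick each up in turn, feel its weight, and set it gently, fully down, in the pocket of the white tray that matches its foot, and let go. When both are nested, take the heavier cell, the one with its full lens stack, out again and hold it upright and still over the middle of the light pad, its foot about 8 cm above the lit face; finish while still holding it there, with the lighter cell left in its pocket. Do not lay a cell on its side or disturb the other things on the bench.

Things in the scene. Friction and masses are not known exactly. Their poses are not given: they have to be found in the camera images.
- round_cell: Lens cell with a round aluminium foot, 68 mm diameter, 10 mm thick. Above it a black skirt, 54 mm diameter, to height 34 mm, then a rigid round barrel to grip, 44 mm diameter, to 62 mm, and a blue cap to 70 mm. One cell (either) is full, 0.31 to 0.39 kg; the other 0.16 to 0.2 kg. Starts upright on the table. Origin: centre of underside, z up.
- square_cell: Lens cell with a square aluminium foot, 56 x 56 mm, 10 mm thick. Above it a black skirt, 54 mm diameter, to height 34 mm, then a rigid round barrel to grip, 44 mm diameter, to 62 mm, and a blue cap to 70 mm. One cell (either) is full, 0.31 to 0.39 kg; the other 0.16 to 0.2 kg. Starts upright on the table. Origin: centre of underside, z up, x, y along the foot sides.
- tray: White tray fixed to the bench, 110 mm (its x) by 200 mm (its y), 18 mm high, with a round and a square pocket, each 12 mm deep (pocket floor 6 mm above the table). Origin: centre of the underside; it is turned about the vertical.
- tray_hole0 (a point): Centre of the mouth of the round pocket (74 mm diameter, 12 mm deep), level with the tray's top, 18 mm above the table, 46 mm from the tray's centre along its +y. A nested cell's underside lies 12 mm below this point.
- tray_hole1 (a point): Centre of the mouth of the square pocket (62 x 62 mm, sides along the tray's x and y, 12 mm deep), level with the tray's top, 46 mm from the tray's centre along its -y. A nested cell's underside lies 12 mm below this point.
- light_pad: Flat inspection light fixed to the bench: black square base 120 x 120 mm with a white lit face, 20 mm high in all. Origin: centre of the underside.
- pad_face (a point): Centre of the light pad's lit white face, 20 mm above the table; z up.
- bottle: White squeeze bottle with a white cap, 48 mm diameter, 110 mm tall, upright. Bystander. Origin: centre of its underside.
- tape_block: Blue tape dispenser, 80 x 45 mm, 59 mm tall. Bystander. Origin: centre of its underside.
- panels: Stack of four black glass panels with clear film, 100 x 160 mm, 22 mm high. Bystander. Origin: centre of its underside.
- marker: Red marker pen with a white cap, about 135 mm long along its x axis, 11 mm thick, lying. Bystander. Origin: underside, mid red barrel.
- spare_cap: Loose flat blue dust cap, 44 mm diameter, 10 mm high, nothing under it: not a lens cell. Bystander. Origin: centre of its underside.
- spacer: Brass ring, outer diameter 52 mm, 8 mm high. Bystander. Origin: centre of its underside.

How it is judged:
On the way:
1. both cells sit fully down in their matching pockets and are let go (horizontal distance between round_cell and tray_hole0 below 0.008 m and z of round_cell in the frame of tray_hole0 below -0.009 m and angle between each of round_cell, square_cell's own z axis and vertical below 0.1 rad and contact force between the fingers and round_cell below 0.3 N and horizontal distance between square_cell and tray_hole1 below 0.008 m and z of square_cell in the frame of tray_hole1 below -0.009 m and contact force between the fingers and square_cell below 0.3 N), for 0.2 s.
At the end, for the whole second after the job is handed in: The fingers hold the heavier cell still, upright within 0.2 rad, underside 45 to 125 mm above the lit face, within 30 mm of its centre sideways, resting on nothing; the lighter (under 2.5 N on the tray) sits untouched in its matching pocket, within 8 mm of centre, 9 mm deep or more (((horizontal distance between round_cell and pad_face below 0.03 m and z of round_cell in the frame of pad_face between 0.045 and 0.125 m and angle between round_cell's own z axis and vertical below 0.2 rad and contact force between the fingers and round_cell above 1 N and linear speed of each of round_cell, square_cell below 0.03 m/s and contact force between round_cell and light_pad below 0.1 N and horizontal distance between square_cell and tray_hole1 below 0.008 m and z of square_cell in the frame of tray_hole1 below -0.009 m and angle between square_cell's own z axis and vertical below 0.1 rad and contact force between the fingers and square_cell below 0.3 N and contact force between square_cell and tray between 0.8 and 2.5 N) or (horizontal distance between square_cell and pad_face below 0.03 m and z of square_cell in the frame of pad_face between 0.045 and 0.125 m and angle between square_cell's own z axis and vertical below 0.2 rad and contact force between the fingers and square_cell above 1 N and linear speed of each of square_cell, round_cell below 0.03 m/s and contact force between square_cell and light_pad below 0.1 N and horizontal distance between round_cell and tray_hole0 below 0.008 m and z of round_cell in the frame of tray_hole0 below -0.009 m and angle between round_cell's own z axis and vertical below 0.1 rad and contact force between the fingers and round_cell below 0.3 N and contact force between round_cell and tray between 0.8 and 2.5 N))); the arm keeps its last pose, push and grip.
It fails at once if one of the other things on the bench is pushed more than 30 mm from its place (distance of any of bottle, tape_block, panels, marker, spare_cap, spacer from where it was at the start of the episode above 0.03 m).
It fails at once if a lens cell is tipped onto its side (angle between any of round_cell, square_cell's own z axis and vertical above 1 rad).
It fails at once if a lens cell is dropped (out of the fingers, it moves faster than 0.5 m/s, a fall of 13 mm) ((contact force between the fingers and round_cell below 0.1 N and linear speed of round_cell above 0.5 m/s) or (contact force between the fingers and square_cell below 0.1 N and linear speed of square_cell above 0.5 m/s)).
It fails at once if a lens cell is rammed into the tray (over 45 N) (contact force between any of round_cell, square_cell and tray above 45 N).
It also fails if it takes over 72 s, if anything falls off the work surface, if the arm or the gripper's body presses on something with over 40 N, if the wrist force passes 120 N, or if a joint passes its speed limit or range.

### The arm

A 6-joint arm with a two-finger parallel gripper is mounted at the origin on the work surface. World frame = base frame: x ahead of the robot, y to its left, z up, the work surface at z = 0. Lengths are in m, angles in rad, forces in N, time in s.
With the tool pointing down it reaches from about 0.375 to 0.9 m from the base axis. Payload 3.1 kg.
Tool frame: the origin (TCP) lies between the finger pads; the fingertips stand 17 mm ahead of it and the grasp point (between the pads) lies 2 mm behind it; z points along the fingers, y is the line along which they close (so a half turn about z gives the same grasp; the last joint's range is limited). The gripper opens to 85 mm and grips with 20 to 120 N. Pads are 22 mm wide; open, the fingers measure 114 mm over their backs; the gripper's body (76 mm by 85 mm) begins 54 mm behind the grasp point. The pads swing forward as they close: fully open they stand 13 mm farther back than shut.
Start: joints at [0.962, 0.527, 1.433, -0, 1.181, -0.178], TCP at [0.261, 0.568, 0.248] pointing down, gripper open.
Joint ranges: [-3.08, 3.08], [-0.75, 2.2], [0.22, 2.44], [-1.43, 4.57], [0, 2.65], [-2.85, 2.85]. Speed limits (rad/s): [2.79, 2.79, 3.14, 3.14, 3.14, 3.14].

### API

Orientations are given as a unit quaternion [x, y, z, w].
In Python, from station import sense, vision, order gives the robot as it stands.
- The arm moves only by the shell command python3 -m crank 'ROWS' [OPENING] [FORCE]. ROWS is JSON, a list of rows, each an object with "dp": the shift along the world's x, y, z in units of 30 mm (1.0 is 30 mm), a list of three; "angular": the turn, a rotation vector about the world's x, y, z in degrees, a list of three. In form: [{"dp": [dx, dy, dz], "angular": [ax, ay, az]}, ...]. A call has 1 to 20 rows; each row shifts and turns the commanded pose from where the row before left it; what a row does not reach is not made up. A row lasts 1/10 s, in which the tool goes at most 50 mm and 8.59 degrees, less where a joint would pass 70% of its speed; a pose out of reach is approached as far as the arm can. A call is refused whole if a number of a shift passes 1 or a number of a turn 8.59, either way. A call with a gripper value outside its range is refused whole. OPENING is the closure, from 0 (fully open) to 1 (shut), set as the call begins (- or left out, the last holds). The fingers move at their own pace and stop on an object; FORCE is the grip in N (left out, the last holds). Time passes only in rows, so rows that do not move let the fingers close. It gives the time, the measured TCP pose, the force, the opening and the grip force at its end, in the units of the state.
- sense(): the state, without advancing time (a new reading comes with each control period).
- vision.snapshot(name): name is "scene" or "side" or "wrist"; returns a dict with "image" (420x560x3 uint8, blue, green, red), "range_z" (420x560 float32, m along the optical axis (not along the pixel's ray), 0 where there is no reading), "mtx" (3x3 intrinsics, pixels), "pose" (4x4, takes a point from camera to world coordinates); the wrist camera has in their place "mount" (4x4, takes a point from camera to tool coordinates, whose origin is the TCP and whose axes are the flange's). Camera axes: x right, y down, z forward; pixel columns grow to the right and rows downward; lengths in m; the calibration is good to about 2 mm. A picture is of the moment at which its call begins: read the wrist's pose just before it.
- order.sign_off(): hands the job in; it is judged then, once.
The state is a dict: "t": time; "q": joint angles; "qd": joint speeds; "tau": joint torques, N m; "tcp_pos": TCP position; "tool_rot": TCP orientation; "force": force on the tool from outside, world axes, zero at the start; "ft_torque": the same for the moment, N m; "finger_gap": opening from 0.0 (shut) to 1.0 (fully open); "gripper_force": force on a finger pad.
Only numpy, scipy, OpenCV 4.12 (cv2) and the standard library are available. Lean on these libraries where they do the work, as an engineer would, in place of code of your own. Each camera call takes 0.05 s, during which the arm holds its last target. There are 200 camera calls.

## Working session

There is one attempt and no reset: what is moved stays moved. The work goes in short steps, Python scripts to look and compute and a shell command to move; the robot and the scene stay as the last step left them, time stands still between calls to the robot, and variables do not carry over. Pictures are saved under pics/ and viewed, at most 12 in all, crops included, and the job is handed in when it is done.

```bash
mkdir -p pics; ls; cat > h.py <<'E'
import numpy as np, cv2
from station import sense, vision, order
def cam(name):
    s=sense(); d=vision.snapshot(name)
    if 'pose' in d: T=np.array(d['pose'])
    else:
        from scipy.spatial.transform import Rotation as R
        W=np.eye(4); W[:3,:3]=R.from_quat(s['tool_rot']).as_matrix(); W[:3,3]=s['tcp_pos']
        T=W@np.array(d['mount'])
    return d['image'],d['range_z'],np.array(d['mtx']),T
def ray(u,v,K,T,z):
    r=T[:3,:3]@np.linalg.solve(K,[u,v,1.]); o=T[:3,3]
    return o+r*(z-o[2])/r[2]
def cloud(D,K,T):
    v,u=np.indices(D.shape); p=np.stack([u,v,np.ones_like(u)],-1)@np.linalg.inv(K).T*D[...,None]
    return p@T[:3,:3].T+T[:3,3]
E
python3 - <<'E'
from h import *
for n in ['scene','side']:
    I,D,K,T=cam(n); cv2.imwrite(f'pics/{n}1.png',I); np.savez(f'{n}1.npz',I=I,D=D,K=K,T=T); print(n,T.round(3).tolist(),(D>0).mean())
print(sense())
E
```

```text
pics
scene [[-0.542, 0.627, -0.559, 1.23], [0.84, 0.395, -0.372, 0.496], [-0.012, -0.671, -0.741, 0.95], [0.0, 0.0, 0.0, 1.0]] 0.9960119047619047
side [[0.89, -0.34, 0.302, 0.2], [-0.455, -0.645, 0.614, -0.598], [-0.014, -0.684, -0.729, 0.829], [0.0, 0.0, 0.0, 1.0]] 0.9959098639455782
{'t': 0.1, 'q': array([ 9.61507443e-01,  5.28395440e-01,  1.43378763e+00, -8.73423166e-06,
        1.18142453e+00, -1.78550545e-01]), 'qd': array([ 0.0010165 , -0.00211984, -0.00212093, -0.00054609, -0.00261714,
        0.00060177]), 'tau': array([ 8.56052011e-04, -4.43308032e+01, -1.78585339e+01, -1.81821529e-04,
        3.81815335e-03, -3.42507548e-06]), 'tcp_pos': array([0.26060436, 0.56738864, 0.24741351]), 'tool_rot': array([ 2.13706352e-01,  9.76897426e-01, -9.31861754e-04, -3.82949555e-04]), 'force': array([ 1.41033539, -0.03589954,  0.06864713]), 'ft_torque': array([0.02840137, 0.01937864, 0.05854781]), 'gripper_force': 0.0, 'finger_gap': 0.9976773132800386}
```

View pics/scene1.png

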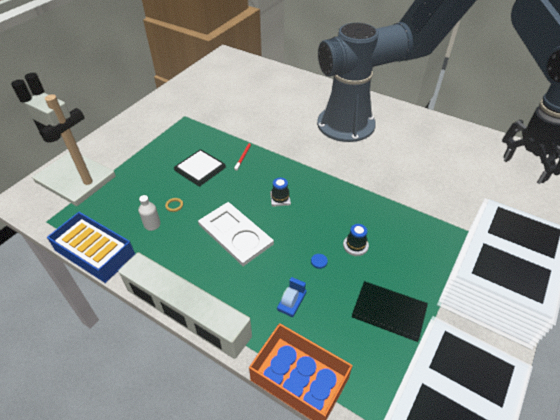

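View pics/side1.png

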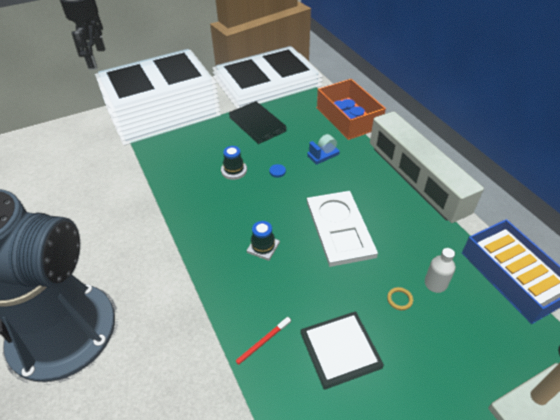

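Scene view: round cell at (357,237), square cell (281,190), tray (236,232) with its round pocket at (245,238), pad (200,166). Side view: round cell (233,160), square cell (263,237), tray (341,227), pad (341,348). The spare cap is at (319,261) in the scene view.

```bash
cat > m.py <<'E'
from h import *
seeds={'scene':dict(round=(358,232),square=(281,185),tray=(215,222),pad=(200,166)),'side':dict(round=(232,153),square=(262,230),tray=(350,250),pad=(341,348))}
for n in seeds:
    z=np.load(n+'1.npz'); I,D,K,T=[z[k] for k in 'IDKT']; P=cloud(D,K,T)
    hsv=cv2.cvtColor(I,cv2.COLOR_BGR2HSV)
    white=((hsv[...,1]<60)&(hsv[...,2]>150)).astype(np.uint8)
    for k,(u,v) in seeds[n].items():
        if k in('round','square'):
            Z=P[...,2]; 
            w=np.zeros(D.shape,bool); w[v-35:v+45,u-35:u+36]=1
            m=w&(Z>.064)&(Z<.078); c=P[m][:,:2]
            b=w&(Z>.036)&(Z<.06); 
            (x,y),r=cv2.minEnclosingCircle(c.astype(np.float32)); print(n,k,'top',m.sum(),np.round([x,y,r],4),np.median(P[m][:,2]).round(4))
        else:
            h=.018 if k=='tray' else .02
            _,L=cv2.connectedComponents(white); m=(L==L[v,u]).astype(np.uint8)
            cs,_=cv2.findContours(m,cv2.RETR_EXTERNAL,cv2.CHAIN_APPROX_NONE); c=max(cs,key=cv2.contourArea)[:,0]
            w=np.array([ray(a,b,K,T,h)[:2] for a,b in c],np.float32)
            # undistorted depth check
            print(n,k,cv2.minAreaRect(w*1000),'z',np.median(P[m>0][:,2]).round(4))
E
python3 m.py
```

```text
scene round top 184 [0.4891 0.273  0.0236] 0.0705
scene square top 144 [0.4475 0.0024 0.0236] 0.0705
scene tray ((632.8917236328125, -31.547950744628906), (204.36526489257812, 113.2931137084961), 75.18821716308594) z 0.0173
scene pad ((471.201416015625, -291.462158203125), (102.83045959472656, 103.30928039550781), 82.1717529296875) z 0.021
side round top 174 [0.4914 0.2709 0.0253] 0.0701
side square top 269 [ 0.4458 -0.0006  0.0228] 0.0702
side tray ((631.1644897460938, -35.291282653808594), (210.73419189453125, 114.01296997070312), 75.15824127197266) z 0.017
side pad ((470.6543273925781, -291.6231994628906), (102.05262756347656, 101.96490478515625), 82.25994110107422) z 0.0203
```

```bash
python3 -m crank '[{"dp":[0.5,-0.62,-0.1],"angular":[0,0,-5]},{"dp":[0.5,-0.62,-0.1],"angular":[0,0,-5]},{"dp":[0.5,-0.62,-0.1],"angular":[0,0,-5]},{"dp":[0.5,-0.62,-0.1],"angular":[0,0,-5]},{"dp":[0.5,-0.62,-0.1],"angular":[0,0,-5]},{"dp":[0.5,-0.62,-0.1],"angular":[0,0,-5]},{"dp":[0.5,-0.62,-0.1],"angular":[0,0,-5]},{"dp":[0.5,-0.62,-0.1],"angular":[0,0,-5]},{"dp":[0.5,-0.62,-0.1],"angular":[0,0,-5]},{"dp":[0.5,-0.62,-0.1],"angular":[0,0,-5]},{"dp":[0.5,-0.62,-0.1],"angular":[0,0,-5]},{"dp":[0.5,-0.62,-0.1],"angular":[0,0,-5]},{"dp":[0.5,-0.62,-0.1],"angular":[0,0,-5]},{"dp":[0.5,-0.62,-0.1],"angular":[0,0,-5]},{"dp":[0.5,-0.62,-0.1],"angular":[0,0,-5]},{"dp":[0,-0.5,0],"angular":[0,0,-5]},{"dp":[0,0,0],"angular":[0,0,0]},{"dp":[0,0,0],"angular":[0,0,0]}]' 0 40
cat > w.py <<'E'
import sys
from h import *
I,D,K,T=cam('wrist'); n=sys.argv[1]; cv2.imwrite(f'pics/{n}.png',I); np.savez(n+'.npz',I=I,D=D,K=K,T=T)
P=cloud(D,K,T); s=sense(); t=s['tcp_pos']; m=(P[...,2]>.066)&(P[...,2]<.075)&(D>0)&(np.hypot(P[...,0]-t[0],P[...,1]-t[1])<.06)
q=s['tool_rot']; print('tcp',t.round(4),'yaw',np.degrees(np.arctan2(q[1]**2-q[0]**2,2*q[0]*q[1])).round(1),'F',s['force'].round(2))
if m.sum()>20:
    c=P[m]; (x,y),r=cv2.minEnclosingCircle(c[:,:2].astype(np.float32)); print('cap',m.sum(),round(x,4),round(y,4),round(r,4),'z',np.median(c[:,2]).round(4),'move/30mm',((np.array([x,y])-t[:2])/.03).round(2))
E
python3 w.py w1
```

```text
t: 1.9
tcp_pos: [0.4857, 0.2739, 0.2031]
tool_rot: [0.791, 0.611, -0.0, -0.0]
force: [-0.0, 0.7, 0.4]
finger_gap: 1.0
gripper_force: 0.0
tcp [0.4857 0.2744 0.2032] yaw -14.6 F [-0.64 -0.3  -0.54]
cap 2603 0.4879 0.2733 0.022 z 0.0708 move/30mm [ 0.07 -0.03]
```

View pics/w1.png

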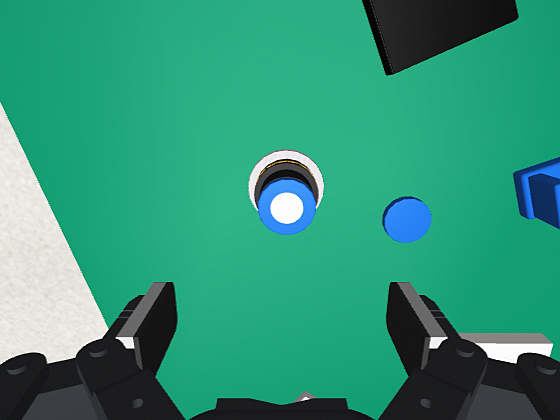

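Wrist view: the round cell's cap is at (287,207) and its size matches. The spare cap at (407,219) is low enough to clear. I'll descend and grip.

```bash
python3 -m crank '[{"dp":[0.07,-0.04,-0.5],"angular":[0,0,0]},{"dp":[0,0,-0.8],"angular":[0,0,0]},{"dp":[0,0,-0.8],"angular":[0,0,0]},{"dp":[0,0,-0.8],"angular":[0,0,0]},{"dp":[0,0,-0.7],"angular":[0,0,0]},{"dp":[0,0,-0.5],"angular":[0,0,0]},{"dp":[0,0,-0.4],"angular":[0,0,0]},{"dp":[0,0,-0.3],"angular":[0,0,0]},{"dp":[0,0,-0.17],"angular":[0,0,0]},{"dp":[0,0,0],"angular":[0,0,0]},{"dp":[0,0,0],"angular":[0,0,0]}]' 0
python3 -m crank '[{"dp":[0,0,0],"angular":[0,0,0]},{"dp":[0,0,0],"angular":[0,0,0]},{"dp":[0,0,0],"angular":[0,0,0]},{"dp":[0,0,0],"angular":[0,0,0]},{"dp":[0,0,0],"angular":[0,0,0]},{"dp":[0,0,0],"angular":[0,0,0]},{"dp":[0,0,0],"angular":[0,0,0]},{"dp":[0,0,0],"angular":[0,0,0]},{"dp":[0,0,0],"angular":[0,0,0]},{"dp":[0,0,0],"angular":[0,0,0]}]' 1 45
```

```text
t: 3.05
tcp_pos: [0.4884, 0.2729, 0.0546]
tool_rot: [0.792, 0.611, 0.0, 0.0]
force: [0.4, -0.5, -0.5]
finger_gap: 1.001
gripper_force: 0.0
t: 4.05
tcp_pos: [0.4886, 0.2727, 0.0549]
tool_rot: [0.792, 0.611, 0.001, 0.0]
force: [-0.4, -0.8, 6.6]
finger_gap: 0.505
gripper_force: 45.6
```

```bash
python3 -m crank '[{"dp":[0,0,0.3],"angular":[0,0,0]},{"dp":[0,0,0.5],"angular":[0,0,0]},{"dp":[0,0,0.7],"angular":[0,0,0]},{"dp":[0,0,0.7],"angular":[0,0,0]},{"dp":[0,0,0.7],"angular":[0,0,0]},{"dp":[0,0,0.6],"angular":[0,0,0]},{"dp":[0,0,0.3],"angular":[0,0,0]},{"dp":[0,0,0],"angular":[0,0,0]},{"dp":[0,0,0],"angular":[0,0,0]},{"dp":[0,0,0],"angular":[0,0,0]},{"dp":[0,0,0],"angular":[0,0,0]}]'
cat > f.py <<'E'
from h import *
F=[]
for _ in range(5): vision.snapshot('wrist'); F.append(sense()['force'])
print(np.mean(F,0).round(2),np.std(F,0).round(2))
E
python3 f.py; python3 w.py w2
```

```text
t: 5.15
tcp_pos: [0.4874, 0.2725, 0.1671]
tool_rot: [0.792, 0.611, -0.001, -0.0]
force: [0.1, 1.1, -3.5]
finger_gap: 0.503
gripper_force: 46.6
[ 0.04 -0.43 -3.02] [0.39 0.25 0.45]
tcp [0.488  0.2727 0.168 ] yaw -14.7 F [-0.43 -0.18 -3.05]
```

View pics/w2.png

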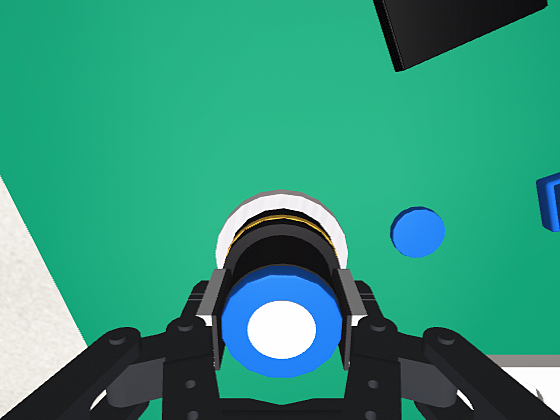

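The cell is held upright and weighs about 3.0 N. Next I'll pass over the tray's near end so the wrist camera sees both pockets.

```bash
python3 -m crank '[{"dp":[0.1,-0.3,0.07],"angular":[0,0,0]},{"dp":[0.2,-0.6,0.07],"angular":[0,0,0]},{"dp":[0.27,-0.8,0.07],"angular":[0,0,0]},{"dp":[0.27,-0.8,0.07],"angular":[0,0,0]},{"dp":[0.27,-0.8,0.07],"angular":[0,0,0]},{"dp":[0.27,-0.8,0.07],"angular":[0,0,0]},{"dp":[0.27,-0.8,0.07],"angular":[0,0,0]},{"dp":[0.27,-0.8,0.07],"angular":[0,0,0]},{"dp":[0.27,-0.8,0.07],"angular":[0,0,0]},{"dp":[0.27,-0.8,0.07],"angular":[0,0,0]},{"dp":[0.27,-0.8,0.07],"angular":[0,0,0]},{"dp":[0.27,-0.8,0.07],"angular":[0,0,0]},{"dp":[0.27,-0.8,0.07],"angular":[0,0,0]},{"dp":[0.27,-0.8,0.07],"angular":[0,0,0]},{"dp":[0.27,-0.8,0.07],"angular":[0,0,0]},{"dp":[0.27,-0.8,0],"angular":[0,0,0]},{"dp":[0.27,-0.8,0],"angular":[0,0,0]},{"dp":[0.2,-0.6,0],"angular":[0,0,0]},{"dp":[0,0,0],"angular":[0,0,0]},{"dp":[0,0,0],"angular":[0,0,0]}]'
python3 w.py w3
```

```text
t: 7.45
tcp_pos: [0.624, -0.1325, 0.1994]
tool_rot: [0.792, 0.611, -0.0, -0.001]
force: [-0.0, 0.3, -3.5]
finger_gap: 0.499
gripper_force: 46.5
tcp [ 0.6238 -0.1317  0.1994] yaw -14.7 F [ 0.2   0.09 -3.69]
```

View pics/w3.png

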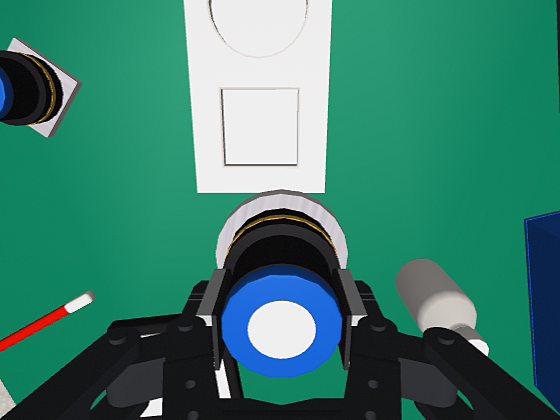

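Wrist view: the tray is ahead, with the square pocket's corners at (221,88)–(298,165) and the round pocket's bottom arc at (258,57). The square cell's foot is at the left with corners (14,38), (80,85), (45,137).

```bash
python3 - <<'E'
from h import *
z=np.load('w3.npz'); I,D,K,T=[z[k] for k in 'IDKT']; P=cloud(D,K,T); Z=P[...,2]
f=lambda u,v,h: ray(u,v,K,T,h)[:2]
c=np.array([f(u,v,.018) for u,v in [(221,88),(298,88),(298,165),(222,165)]]); print('sq corners',c.round(4).tolist(),'ctr',c.mean(0).round(4),'sides',np.linalg.norm(c-np.roll(c,-1,0),axis=1).round(4),'yaw',np.degrees(np.arctan2(*(c[1]-c[0])[::-1])).round(1),np.degrees(np.arctan2(*(c[2]-c[3])[::-1])).round(1))
d=((Z<.012)&(D>0)).astype(np.uint8); print('tray z',np.median(Z[70:80,225:295]),'floor z',np.median(Z[100:150,235:285]))
d[:, :200]=0; d[:,320:]=0; d[190:]=0
n,L,st,ce=cv2.connectedComponentsWithStats(d,connectivity=4)
for i in range(1,n):
    if st[i,4]>500:
        p=P[L==i][:,:2]; print(st[i],'rect',cv2.minAreaRect((p*1000).astype(np.float32)),'mean',p.mean(0).round(4))
# round rim from edges, arc fit
E=cv2.Canny(I[:60,200:316],30,90); v,u=np.nonzero(E); w=np.array([f(a+200,b,.018) for a,b in zip(u,v)])
h0=np.array([.644,.012])
for _ in range(5):
    r=np.linalg.norm(w-h0,axis=1); k=abs(r-.037)<.005
    A=np.c_[2*w[k],np.ones(k.sum())]; s=np.linalg.lstsq(A,(w[k]**2).sum(1),rcond=None)[0]; h0=s[:2]
print('round',h0.round(4),'r',np.sqrt(s[2]+h0@h0).round(4),k.sum())
g=np.array([f(u,v,.01) for u,v in [(14,38),(80,85),(45,137)]]); e=np.diff(g,axis=0)
print('foot',g.round(4).tolist(),np.linalg.norm(e,axis=1).round(4),np.degrees(np.arctan2(e[:,1],e[:,0])).round(1),'ctr',g[[0,2]].mean(0).round(4))
E
```

```text
sq corners [[0.5975, -0.0381], [0.6568, -0.0537], [0.6419, -0.1137], [0.5795, -0.0973]] ctr [ 0.6189 -0.0757] sides [0.0613 0.0618 0.0645 0.0619] yaw -14.8 -14.8
tray z 0.018707464277310598 floor z 0.0066854462665660586
[ 210    0   97   57 4332] rect ((638.1649169921875, -2.742877960205078), (40.38547897338867, 73.78961181640625), 75.23249816894531) mean [6.387e-01 6.000e-04]
[ 222   89   76   77 5597] rect ((618.4828491210938, -76.46714782714844), (62.30522537231445, 62.48466110229492), 75.11151885986328) mean [ 0.6185 -0.0756]
round [0.6421 0.0109] r 0.0362 329
foot [[0.4501, 0.0394], [0.4857, -0.0061], [0.4394, -0.0371]] [0.0577 0.0558] [ -51.9 -146.3] ctr [0.4447 0.0012]
```

```bash
python3 -m crank '[{"dp":[0.05,0.4,0],"angular":[0,0,0]},{"dp":[0.1,0.8,0],"angular":[0,0,0]},{"dp":[0.1,0.8,0],"angular":[0,0,0]},{"dp":[0.1,0.8,0],"angular":[0,0,0]},{"dp":[0.1,0.8,-0.3],"angular":[0,0,0]},{"dp":[0.1,0.7,-0.5],"angular":[0,0,0]},{"dp":[0.07,0.48,-0.7],"angular":[0,0,0]},{"dp":[0,0,-0.8],"angular":[0,0,0]},{"dp":[0,0,-0.7],"angular":[0,0,0]},{"dp":[0,0,-0.5],"angular":[0,0,0]},{"dp":[0,0,-0.3],"angular":[0,0,0]},{"dp":[0,0,0],"angular":[0,0,0]},{"dp":[0,0,0],"angular":[0,0,0]},{"dp":[0,0,0],"angular":[0,0,0]}]'
```

```text
t: 8.9
tcp_pos: [0.6441, 0.0109, 0.0869]
tool_rot: [0.792, 0.611, 0.001, 0.001]
force: [0.3, 0.3, -3.4]
finger_gap: 0.499
gripper_force: 46.5
```

```bash
python3 -m crank '[{"dp":[-0.05,0.02,-0.15],"angular":[0,0,0]},{"dp":[0,0,-0.15],"angular":[0,0,0]},{"dp":[0,0,-0.12],"angular":[0,0,0]},{"dp":[0,0,-0.1],"angular":[0,0,0]},{"dp":[0,0,-0.1],"angular":[0,0,0]},{"dp":[0,0,-0.08],"angular":[0,0,0]},{"dp":[0,0,-0.08],"angular":[0,0,0]},{"dp":[0,0,-0.03],"angular":[0,0,0]},{"dp":[0,0,0],"angular":[0,0,0]}]'
```

```text
t: 9.8
tcp_pos: [0.6416, 0.0117, 0.0613]
tool_rot: [0.792, 0.611, -0.0, -0.0]
force: [0.0, -0.3, -3.1]
finger_gap: 0.507
gripper_force: 46.8
```

```bash
python3 -m crank '[{"dp":[0,0,-0.03],"angular":[0,0,0]},{"dp":[0,0,-0.03],"angular":[0,0,0]},{"dp":[0,0,0],"angular":[0,0,0]},{"dp":[0,0,0],"angular":[0,0,0]}]'
```

```text
t: 10.2
tcp_pos: [0.6419, 0.0116, 0.0609]
tool_rot: [0.792, 0.611, 0.0, 0.0]
force: [-2.3, 0.1, 6.9]
finger_gap: 0.503
gripper_force: 47.4
```

```bash
python3 -m crank '[{"dp":[0,0,0],"angular":[0,0,0]},{"dp":[0,0,0],"angular":[0,0,0]},{"dp":[0,0,0],"angular":[0,0,0]},{"dp":[0,0,0],"angular":[0,0,0]},{"dp":[0,0,0],"angular":[0,0,0]},{"dp":[0,0,0],"angular":[0,0,0]},{"dp":[0,0,0],"angular":[0,0,0]}]' 0
python3 -m crank '[{"dp":[0,0,0.3],"angular":[0,0,0]},{"dp":[0,0,0.6],"angular":[0,0,0]},{"dp":[0,0,0.8],"angular":[0,0,0]},{"dp":[0,0,0.8],"angular":[0,0,0]},{"dp":[-0.3,0,0.7],"angular":[0,0,0]},{"dp":[-0.6,-0.05,0.7],"angular":[0,0,-4]},{"dp":[-0.6,-0.05,0.6],"angular":[0,0,-4]},{"dp":[-0.6,-0.05,0.2],"angular":[0,0,-4]},{"dp":[-0.6,-0.05,0],"angular":[0,0,-4]},{"dp":[-0.6,-0.05,0],"angular":[0,0,-4]},{"dp":[-0.6,-0.05,0],"angular":[0,0,-4]},{"dp":[-0.6,-0.05,0],"angular":[0,0,-4]},{"dp":[-0.6,0,0],"angular":[0,0,-4]},{"dp":[-0.6,0,0],"angular":[0,0,-4]},{"dp":[-0.6,0,0],"angular":[0,0,-3.3]},{"dp":[-0.2,0,0],"angular":[0,0,0]},{"dp":[0,0,0],"angular":[0,0,0]},{"dp":[0,0,0],"angular":[0,0,0]},{"dp":[0,0,0],"angular":[0,0,0]}]'
python3 f.py; python3 w.py w4
```

```text
t: 10.9
tcp_pos: [0.6416, 0.0117, 0.0595]
tool_rot: [0.792, 0.611, -0.0, -0.0]
force: [0.5, 0.7, 0.2]
finger_gap: 1.005
gripper_force: 0.0
t: 12.8
tcp_pos: [0.448, 0.0009, 0.2009]
tool_rot: [0.951, 0.309, 0.001, 0.0]
force: [0.6, -0.7, 0.1]
finger_gap: 1.004
gripper_force: 0.0
[-0.3  -0.3  -0.27] [0.44 0.34 0.24]
tcp [0.4469 0.0012 0.2005] yaw -54.0 F [-0.33  1.51  0.04]
cap 2640 0.4455 0.0014 0.022 z 0.0708 move/30mm [-0.05  0.01]
```

View pics/w4.png

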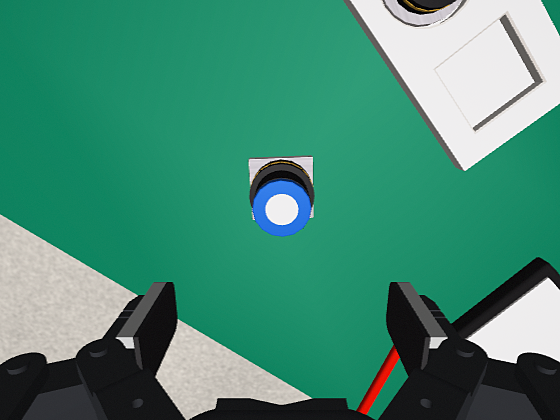

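The square cell is centred under the tool, its foot's far edge running (249,158)–(313,156). I'll fit that edge for its yaw.

```bash
python3 - <<'E'
from h import *
z=np.load('w4.npz'); I,D,K,T=[z[k] for k in 'IDKT']
hsv=cv2.cvtColor(I,cv2.COLOR_BGR2HSV); m=(hsv[...,1]<90)
top=[(u,np.argmax(m[145:175,u])+145) for u in range(254,310)]
w=np.array([ray(u,v,K,T,.01)[:2] for u,v in top],np.float32)
vx,vy,x,y=cv2.fitLine(w,cv2.DIST_HUBER,0,.01,.01).ravel(); print('edge yaw',np.degrees(np.arctan2(vy,vx)),top[0],top[-1])
E
python3 -m crank '[{"dp":[-0.05,0,-0.5],"angular":[0,0,0]},{"dp":[0,0,-0.8],"angular":[0,0,0]},{"dp":[0,0,-0.8],"angular":[0,0,0]},{"dp":[0,0,-0.8],"angular":[0,0,0]},{"dp":[0,0,-0.7],"angular":[0,0,0]},{"dp":[0,0,-0.5],"angular":[0,0,0]},{"dp":[0,0,-0.4],"angular":[0,0,0]},{"dp":[0,0,-0.3],"angular":[0,0,0]},{"dp":[0,0,-0.05],"angular":[0,0,0]},{"dp":[0,0,0],"angular":[0,0,0]},{"dp":[0,0,0],"angular":[0,0,0]}]' 0
python3 -m crank '[{"dp":[0,0,0],"angular":[0,0,0]},{"dp":[0,0,0],"angular":[0,0,0]},{"dp":[0,0,0],"angular":[0,0,0]},{"dp":[0,0,0],"angular":[0,0,0]},{"dp":[0,0,0],"angular":[0,0,0]},{"dp":[0,0,0],"angular":[0,0,0]},{"dp":[0,0,0],"angular":[0,0,0]},{"dp":[0,0,0],"angular":[0,0,0]},{"dp":[0,0,0],"angular":[0,0,0]},{"dp":[0,0,0],"angular":[0,0,0]}]' 1 45
python3 -m crank '[{"dp":[0,0,0.3],"angular":[0,0,0]},{"dp":[0,0,0.5],"angular":[0,0,0]},{"dp":[0,0,0.7],"angular":[0,0,0]},{"dp":[0,0,0.7],"angular":[0,0,0]},{"dp":[0,0,0.7],"angular":[0,0,0]},{"dp":[0,0,0.6],"angular":[0,0,0]},{"dp":[0,0,0.3],"angular":[0,0,0]},{"dp":[0,0,0],"angular":[0,0,0]},{"dp":[0,0,0],"angular":[0,0,0]},{"dp":[0,0,0],"angular":[0,0,0]},{"dp":[0,0,0],"angular":[0,0,0]}]'
python3 f.py; python3 w.py w5
```

```text
edge yaw -52.314117 (254, np.int64(158)) (309, np.int64(155))
t: 14.2
tcp_pos: [0.4455, 0.0011, 0.0555]
tool_rot: [0.951, 0.309, 0.0, 0.0]
force: [-0.8, 0.2, -0.2]
finger_gap: 1.003
gripper_force: 0.0
t: 15.2
tcp_pos: [0.4454, 0.0011, 0.0557]
tool_rot: [0.951, 0.309, 0.0, 0.0]
force: [-0.7, -0.2, 4.6]
finger_gap: 0.501
gripper_force: 45.1
t: 16.3
tcp_pos: [0.4446, 0.0013, 0.1683]
tool_rot: [0.951, 0.309, -0.001, -0.001]
force: [-0.3, -0.4, -1.8]
finger_gap: 0.501
gripper_force: 46.2
[-0.1  -0.16 -1.95] [0.31 0.55 0.66]
tcp [0.4451 0.0012 0.1689] yaw -54.0 F [ 0.29 -0.26 -2.18]
```

View pics/w5.png

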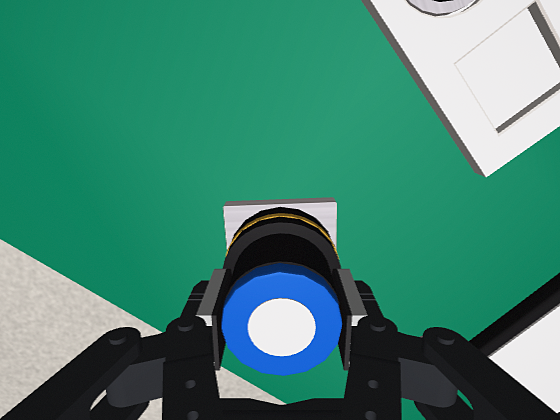

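The square cell weighs about 1.95 N, so the round cell (about 3.4 N) is the heavier. The foot's edge in hand, (223,206)–(336,202), is still turned about 2° from the tool, so I'll turn 37.5° on the way over.

```bash
python3 -m crank '[{"dp":[0.3,-0.13,0],"angular":[0,0,3]},{"dp":[0.6,-0.27,0],"angular":[0,0,4]},{"dp":[0.6,-0.27,0],"angular":[0,0,4]},{"dp":[0.6,-0.27,0],"angular":[0,0,4]},{"dp":[0.6,-0.27,0],"angular":[0,0,4]},{"dp":[0.6,-0.27,0],"angular":[0,0,4]},{"dp":[0.6,-0.27,0],"angular":[0,0,4]},{"dp":[0.6,-0.27,0],"angular":[0,0,4]},{"dp":[0.6,-0.27,0],"angular":[0,0,3.5]},{"dp":[0.6,-0.27,0],"angular":[0,0,3]},{"dp":[0.6,-0.2,-0.2],"angular":[0,0,0]},{"dp":[0.09,0.17,-0.5],"angular":[0,0,0]},{"dp":[0,0,-0.7],"angular":[0,0,0]},{"dp":[0,0,-0.7],"angular":[0,0,0]},{"dp":[0,0,-0.4],"angular":[0,0,0]},{"dp":[0,0,-0.2],"angular":[0,0,0]},{"dp":[0,0,0],"angular":[0,0,0]},{"dp":[0,0,0],"angular":[0,0,0]},{"dp":[0,0,0],"angular":[0,0,0]}]'; python3 w.py w6
```

```text
t: 18.5
tcp_pos: [0.6376, -0.0767, 0.0892]
tool_rot: [0.801, 0.598, 0.001, 0.001]
force: [-0.4, -0.1, -1.7]
finger_gap: 0.502
gripper_force: 46.2
tcp [ 0.6375 -0.0767  0.0892] yaw -16.5 F [-0.51 -0.85 -0.63]
cap 2299 0.638 -0.0706 0.0263 z 0.0683 move/30mm [0.01 0.2 ]
```

```bash
python3 -m crank '[{"dp":[-0.3,0.01,0],"angular":[0,0,0]},{"dp":[-0.33,0,0],"angular":[0,0,0]},{"dp":[0,0,0],"angular":[0,0,0]},{"dp":[0,0,0],"angular":[0,0,0]}]'; python3 w.py w7
```

```text
t: 18.95
tcp_pos: [0.6175, -0.0762, 0.0883]
tool_rot: [0.801, 0.598, 0.0, -0.0]
force: [0.9, -0.5, -2.2]
finger_gap: 0.505
gripper_force: 46.2
tcp [ 0.618  -0.0763  0.0883] yaw -16.5 F [-0.26 -0.53 -2.04]
cap 2282 0.6183 -0.0691 0.0262 z 0.0675 move/30mm [0.01 0.24]
```

View pics/w7.png

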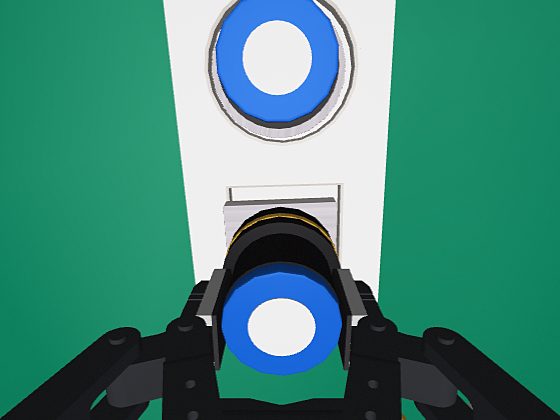

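The round cell is nested at (278,58). The square foot's far edge (223–336, row about 204) sits slightly left of the pocket's far edge (230–341, row about 186), so I'll compute the offset.

```bash
python3 - <<'E'
from h import *
z=np.load('w7.npz'); I,D,K,T=[z[k] for k in 'IDKT']
big=cv2.resize(I[175:275,205:355],None,fx=5,fy=5,interpolation=cv2.INTER_CUBIC); cv2.imwrite('pics/w7c.png',big)
f=lambda u,v,h: ray(u,v,K,T,h)[:2]
a=np.array([f(230,187,.018),f(341,184,.018)]); b=np.array([f(223.5,202,.0426),f(336.5,198,.0426)])
for e in(a,b): print(e.mean(0).round(4),np.linalg.norm(e[1]-e[0]).round(4),np.degrees(np.arctan2(*(e[1]-e[0])[::-1])).round(1))
y=np.array([.2556,.9668]); print('pocket ctr',(a.mean(0)-.031*y).round(4),'foot ctr',(b.mean(0)-.028*y).round(4))
E
```

```text
[ 0.6274 -0.0461] 0.0613 -14.9
[ 0.6242 -0.0465] 0.0553 -14.4
pocket ctr [ 0.6194 -0.076 ] foot ctr [ 0.617  -0.0735]
```

View pics/w7c.png

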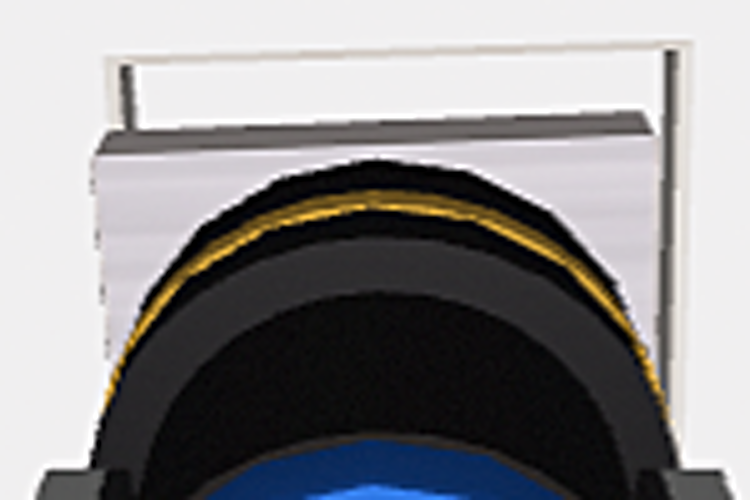

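```bash
python3 - <<'E'
from h import *
z=np.load('w7.npz'); K,T=z['K'],z['T']
f=lambda u,v,h: ray(u,v,K,T,h)[:2]
y=np.array([.2556,.9668])
for p,q,h,d in [((230,187),(338.8,184.5),.018,.031),((224.6,206),(336,202),.0426,.028),((225.3,201.3),(335,197.5),.0326,.028)]:
    e=np.array([f(*p,h),f(*q,h)]); print(np.linalg.norm(e[1]-e[0]).round(4),'ctr',(e.mean(0)-d*y).round(4))
E
```

```text
0.0601 ctr [ 0.6188 -0.076 ]
0.0547 ctr [ 0.6166 -0.0755]
0.0568 ctr [ 0.6163 -0.076 ]
```

```bash
python3 -m crank '[{"dp":[0.06,0,0],"angular":[0,0,0]},{"dp":[0,0,-0.15],"angular":[0,0,0]},{"dp":[0,0,-0.15],"angular":[0,0,0]},{"dp":[0,0,-0.12],"angular":[0,0,0]},{"dp":[0,0,-0.1],"angular":[0,0,0]},{"dp":[0,0,-0.1],"angular":[0,0,0]},{"dp":[0,0,-0.08],"angular":[0,0,0]},{"dp":[0,0,-0.08],"angular":[0,0,0]},{"dp":[0,0,-0.05],"angular":[0,0,0]},{"dp":[0,0,0],"angular":[0,0,0]}]'
```

```text
t: 20.0
tcp_pos: [0.6196, -0.0762, 0.063]
tool_rot: [0.801, 0.598, -0.0, -0.0]
force: [0.5, 0.3, -1.3]
finger_gap: 0.498
gripper_force: 46.2
```

```bash
python3 -m crank '[{"dp":[0,0,-0.03],"angular":[0,0,0]},{"dp":[0,0,-0.03],"angular":[0,0,0]},{"dp":[0,0,-0.01],"angular":[0,0,0]},{"dp":[0,0,0],"angular":[0,0,0]}]'
```

```text
t: 20.4
tcp_pos: [0.6199, -0.0763, 0.0617]
tool_rot: [0.801, 0.598, 0.0, 0.0]
force: [-0.3, -0.3, 3.9]
finger_gap: 0.503
gripper_force: 46.6
```

```bash
python3 -m crank '[{"dp":[0,0,0],"angular":[0,0,0]},{"dp":[0,0,0],"angular":[0,0,0]},{"dp":[0,0,0],"angular":[0,0,0]},{"dp":[0,0,0],"angular":[0,0,0]},{"dp":[0,0,0],"angular":[0,0,0]},{"dp":[0,0,0],"angular":[0,0,0]},{"dp":[0,0,0],"angular":[0,0,0]}]' 0
python3 -m crank '[{"dp":[0,0,0.3],"angular":[0,0,0]},{"dp":[0,0,0.6],"angular":[0,0,0]},{"dp":[0,0,0.8],"angular":[0,0,0]},{"dp":[0,0,0.8],"angular":[0,0,0]},{"dp":[0,0,0.8],"angular":[0,0,0]},{"dp":[0,0,0.8],"angular":[0,0,0]},{"dp":[0,0,0.5],"angular":[0,0,0]},{"dp":[0,0,0],"angular":[0,0,0]},{"dp":[0,0,0],"angular":[0,0,0]}]'
cat > chk.py <<'E'
from h import *
I,D,K,T=cam('wrist'); P=cloud(D,K,T); cv2.imwrite('pics/chk.png',I)
m=((P[...,2]>.07)&(P[...,2]<.085)&(D>0)).astype(np.uint8)
n,L,st,_=cv2.connectedComponentsWithStats(m)
for i in range(1,n):
    if st[i,4]>500:
        c=P[L==i]; (x,y),r=cv2.minEnclosingCircle(c[:,:2].astype(np.float32)); A=np.c_[c[:,:2]-c[:,:2].mean(0),np.ones(len(c))]; k=np.linalg.lstsq(A,c[:,2],rcond=None)[0]
        print('cap',np.round([x,y,r],4),'z',np.median(c[:,2]).round(4),'slope',k[:2].round(3))
print(sense()['tcp_pos'])
E
python3 chk.py
```

```text
t: 21.1
tcp_pos: [0.6198, -0.0762, 0.0611]
tool_rot: [0.801, 0.598, -0.0, -0.0]
force: [1.1, 0.1, 0.2]
finger_gap: 0.998
gripper_force: 0.0
t: 22.0
tcp_pos: [0.6196, -0.0762, 0.1994]
tool_rot: [0.801, 0.598, 0.0, 0.0]
force: [0.1, 1.0, 0.3]
finger_gap: 1.0
gripper_force: 0.0
cap [0.6407 0.0124 0.022 ] z 0.0768 slope [-0.    -0.001]
cap [ 0.6189 -0.075   0.0222] z 0.0768 slope [-0.005 -0.019]
[ 0.61910353 -0.07602123  0.19856468]
```

View pics/chk.png

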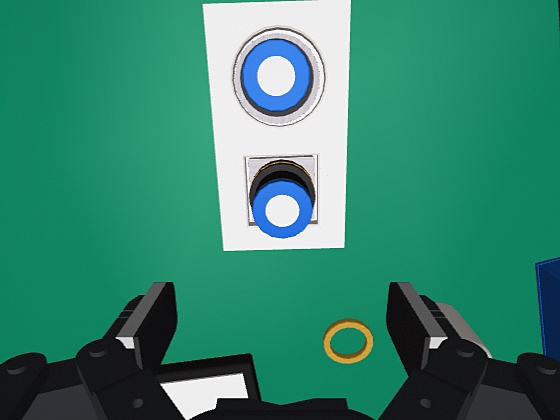

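Both cells are flat in their pockets: round at (278,75), square at (283,205), cap tops at 76.8 mm. Now I'll retake the heavier round cell.

```bash
python3 -m crank '[{"dp":[0.1,0.4,0],"angular":[0,0,0]},{"dp":[0.2,0.8,0],"angular":[0,0,0]},{"dp":[0.2,0.8,0],"angular":[0,0,0]},{"dp":[0.16,0.65,0],"angular":[0,0,0]},{"dp":[0.05,0.3,0],"angular":[0,0,0]},{"dp":[0,0,-0.5],"angular":[0,0,0]},{"dp":[0,0,-0.8],"angular":[0,0,0]},{"dp":[0,0,-0.8],"angular":[0,0,0]},{"dp":[0,0,-0.6],"angular":[0,0,0]},{"dp":[0,0,0],"angular":[0,0,0]},{"dp":[0,0,0],"angular":[0,0,0]}]' 0
```

```text
t: 23.15
tcp_pos: [0.6408, 0.0123, 0.1176]
tool_rot: [0.801, 0.598, -0.0, -0.0]
force: [0.5, -0.1, -0.2]
finger_gap: 0.999
gripper_force: 0.0
```

```bash
python3 -m crank '[{"dp":[0,0,-0.5],"angular":[0,0,0]},{"dp":[0,0,-0.5],"angular":[0,0,0]},{"dp":[0,0,-0.4],"angular":[0,0,0]},{"dp":[0,0,-0.3],"angular":[0,0,0]},{"dp":[0,0,-0.17],"angular":[0,0,0]},{"dp":[0,0,0],"angular":[0,0,0]},{"dp":[0,0,0],"angular":[0,0,0]}]' 0
python3 -m crank '[{"dp":[0,0,0],"angular":[0,0,0]},{"dp":[0,0,0],"angular":[0,0,0]},{"dp":[0,0,0],"angular":[0,0,0]},{"dp":[0,0,0],"angular":[0,0,0]},{"dp":[0,0,0],"angular":[0,0,0]},{"dp":[0,0,0],"angular":[0,0,0]},{"dp":[0,0,0],"angular":[0,0,0]},{"dp":[0,0,0],"angular":[0,0,0]},{"dp":[0,0,0],"angular":[0,0,0]},{"dp":[0,0,0],"angular":[0,0,0]}]' 1 45
python3 -m crank '[{"dp":[0,0,0.1],"angular":[0,0,0]},{"dp":[0,0,0.2],"angular":[0,0,0]},{"dp":[0,0,0.4],"angular":[0,0,0]},{"dp":[0,0,0.7],"angular":[0,0,0]},{"dp":[0,0,0.7],"angular":[0,0,0]},{"dp":[0,0,0.7],"angular":[0,0,0]},{"dp":[0,0,0.7],"angular":[0,0,0]},{"dp":[0,0,0.6],"angular":[0,0,0]},{"dp":[0,0,0.4],"angular":[0,0,0]},{"dp":[0,0,0],"angular":[0,0,0]},{"dp":[0,0,0],"angular":[0,0,0]}]'; python3 f.py
```

```text
t: 23.85
tcp_pos: [0.6413, 0.0123, 0.0621]
tool_rot: [0.801, 0.598, 0.0, 0.0]
force: [-0.1, -0.3, 0.0]
finger_gap: 1.002
gripper_force: 0.0
t: 24.85
tcp_pos: [0.6417, 0.0122, 0.0628]
tool_rot: [0.801, 0.598, 0.001, 0.001]
force: [0.7, -0.3, 5.3]
finger_gap: 0.5
gripper_force: 46.3
t: 25.95
tcp_pos: [0.6403, 0.0124, 0.1966]
tool_rot: [0.801, 0.598, -0.001, -0.001]
force: [0.2, 0.2, -3.6]
finger_gap: 0.498
gripper_force: 47.1
[-0.16  0.24 -3.21] [0.29 0.31 0.58]
```

```bash
python3 -m crank '[{"dp":[-0.2,-0.36,0],"angular":[0,0,0]},{"dp":[-0.3,-0.54,0],"angular":[0,0,0]},{"dp":[-0.4,-0.72,0],"angular":[0,0,0]},{"dp":[-0.4,-0.72,0],"angular":[0,0,0]},{"dp":[-0.4,-0.72,0],"angular":[0,0,0]},{"dp":[-0.4,-0.72,0],"angular":[0,0,0]},{"dp":[-0.4,-0.72,0],"angular":[0,0,0]},{"dp":[-0.4,-0.72,0],"angular":[0,0,0]},{"dp":[-0.4,-0.72,0],"angular":[0,0,0]},{"dp":[-0.4,-0.72,0],"angular":[0,0,0]},{"dp":[-0.4,-0.72,0],"angular":[0,0,0]},{"dp":[-0.4,-0.72,-0.1],"angular":[0,0,0]},{"dp":[-0.4,-0.72,-0.3],"angular":[0,0,0]},{"dp":[-0.4,-0.72,-0.3],"angular":[0,0,0]},{"dp":[-0.2,-0.35,-0.3],"angular":[0,0,0]},{"dp":[-0.1,-0.2,-0.2],"angular":[0,0,0]},{"dp":[0,0,-0.1],"angular":[0,0,0]},{"dp":[0,0,0],"angular":[0,0,0]},{"dp":[0,0,0],"angular":[0,0,0]},{"dp":[0,0,0],"angular":[0,0,0]}]'
python3 - <<'E'
from h import *
a=cam('scene')[0]; b=cam('side')[0]
cv2.imwrite('pics/end.png',cv2.hconcat([a[60:360,100:420],b[130:430,180:500]])); print(sense()['force'],sense()['tcp_pos'])
E
```

```text
t: 28.2
tcp_pos: [0.4737, -0.2897, 0.1584]
tool_rot: [0.801, 0.599, 0.0, 0.0]
force: [0.5, -0.9, -4.0]
finger_gap: 0.5
gripper_force: 47.0Traceback (most recent call last):
  File "<stdin>", line 3, in <module>
cv2.error: OpenCV(4.12.0) /io/opencv/modules/core/src/matrix_operations.cpp:64: error: (-215:Assertion failed) src[i].dims <= 2 && src[i].rows == src[0].rows && src[i].type() == src[0].type() in function 'hconcat'
```

```bash
python3 - <<'E'
from h import *
a=cam('scene')[0]; b=cam('side')[0]
cv2.imwrite('pics/end.png',cv2.hconcat([a[60:350,100:420],b[130:420,180:500]])); print(sense()['force'],sense()['tcp_pos'],sense()['gripper_force'])
E
```

```text
[-0.28985457  0.16717992 -3.61359602] [ 0.47339015 -0.29009386  0.15828279] 46.980983912944794
```

View pics/end.png

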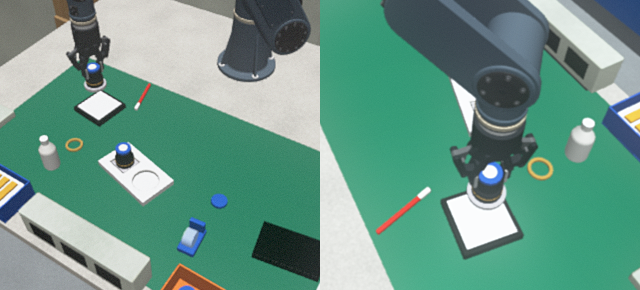

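The round cell is held upright above the pad (left view (95,75), right view (487,185)). The square cell sits in its pocket at (123,155), and the other things on the bench look undisturbed. I'll hand in.

```bash
python3 -c "from station import order; print(order.sign_off())"
```

```text
the job is handed in; nothing more can be done
None
```

Job handed in with no verdict returned: both cells were nested and released, and the heavier round cell (about 3.4 N against 1.95 N) is now held upright about 8 cm above the light pad, with the square cell left in its pocket.

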